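# Check the lid spring of the bench centrifuge

## Robot

A 7-joint arm with a two-finger parallel gripper is mounted at the origin on the work surface. World frame = base frame: x ahead of the robot, y to its left, z up, the work surface at z = 0. Lengths are in m, angles in rad, forces in N, time in s.
With the tool pointing down it reaches from about 0.35 to 0.9 m from the base axis. Payload 19.9 kg.
Tool frame: the origin (TCP) lies midway between the tips of the shut fingers; the grasp point (between the pads) lies 19 mm behind it; z points along the fingers, y is the line along which they close (so a half turn about z gives the same grasp; the last joint's range is limited). The gripper opens to 85 mm and grips with 20 to 120 N. Pads are 22 mm wide; open, the fingers measure 114 mm over their backs; the gripper's body (76 mm by 85 mm) begins 54 mm behind the grasp point. The pads swing forward as they close: fully open they stand 13 mm farther back than shut.
Start: joints at [1.161, 0.417, -0.01, 1.614, 0.005, 1.111, -0.053], TCP at [0.225, -0.583, 0.231] pointing down, gripper open.
Joint ranges: [-2.81, 2.81], [-0.39, 2.02], [-1.27, 1.25], [0.06, 2.57], [-1.19, 4.33], [0.19, 2], [-2.82, 2.82]. Speed limits (rad/s): [1.89, 1.89, 2.39, 2.39, 3.01, 3.01, 3.01].

## Interface

Orientations are given as a 3x3 rotation matrix whose columns are the frame's x, y, z axes.
In Python, from workcell import env, optics gives the robot as it stands.
- The arm moves only by the tool play_rows, never from a script. Its argument "rows" is a list that holds one entry, the list of rows, each a list of 7 numbers: the turn, a rotation vector about the tool's x, y, z in normalised numbers (1 is 2 rad), then the shift along the tool's x, y, z in parts of the range, where 1.0 means 600 mm, then the opening, from 0 (shut) to 1 (fully open). A call has 1 to 10 rows; each row is the pose to reach, as a shift and turn from the pose commanded when the call began, along the tool's axes at that moment; what a row does not reach only later rows make up. A row lasts 1/8 s, in which the tool goes at most 62.5 mm and 10.7 degrees, less where a joint would pass 70% of its speed; a pose out of reach is approached as far as the arm can. Shift and turn numbers lie between -1 and 1, and a call with a number outside is refused. A call with a gripper value outside its range is refused whole. The fingers move at their own pace and stop on an object; "squeeze" is the grip in N (left out, the last holds). Time passes only in rows, so rows that repeat a pose let the fingers close. It gives the time, the measured TCP pose, the force, the opening and the grip force at its end, in the units of the state.
- env.observe(): the state, without advancing time (a new reading comes with each control period).
- optics.camera(name): name is "scene" or "top"; returns (picture, depth): 420x560x3 uint8, blue, green, red; 420x560 float32, m along the optical axis (not along the pixel's ray), 0 where there is no reading.
- optics.camera_info(name): a dict with "fx", "fy", "cx", "cy" (pixels), "dist" ([k1, k2, p1, p2, k3] as OpenCV has them; the pictures are not rectified), "world_from_camera" (4x4, takes a point from camera to world coordinates). Camera axes: x right, y up, looking along -z (the intrinsics and any distortion apply to the point x, -y, -z); pixel columns grow to the right and rows downward; lengths in m; the calibration is good to about 2 mm. A picture is of the moment at which its call begins. camera_info takes no time and is no camera call.
- env.job_done(): hands the job in; it is judged then, once.
The state is a dict: "t": time; "q": joint angles; "dq": joint speeds; "joint_torque": joint torques, N m; "tcp_pos": TCP position; "orientation": TCP orientation; "wrist_force": force on the tool from outside, world axes, zero at the start; "torque": the same for the moment, N m; "finger_gap": finger opening in m; "grip_force": force on a finger pad.
Only numpy, scipy, OpenCV 4.12 (cv2) and the standard library are available. Lean on these libraries where they do the work, as an engineer would, in place of code of your own. Each camera call takes 0.05 s, during which the arm holds its last target. There are 200 camera calls.

## Task

The bench centrifuge is due its lid-spring check. Take the slide box off the centrifuge lid, lower it flat into the empty steel tray and let go of it there; then raise the lid by its handle a little past its balance point (about 57 degrees open, where the spring starts to carry it further open) and ease it back to just below that point, some five to ten degrees short of it, where it would fall shut on its own. Finish while holding the lid still there with the gripper, without disturbing the bottle, jar and beaker standing near by.

Things in the scene. Friction and masses are not known exactly. Their poses are not given: they have to be found in the camera images.
- centrifuge: Bench centrifuge, fixed to the bench: white box 240 x 240 mm, 113 mm high, lid on top. Origin: centre of its underside on the bench; x axis points from the control panel (front, robot side) to the hinge (back), z up. Closed, the lid's flat upper face is 131 mm above the origin and spans x from -120 to +110 mm, y from -120 to +120 mm
- lid (a joint): Opening angle of the centrifuge lid, rad: 0 closed (resting), grows as the front edge rises, stop at 1.6. The lid is a 0.9 kg plate whose counterbalance spring nearly carries it: it balances at 1.00 rad (57 degrees), above that it swings open by itself, below it falls shut by itself. Lifting it at the handle takes about 2.5 N at first and less towards the balance point
- handle (a point): Middle of lid handle: round steel bar 12 mm thick, 120 mm long, parallel to the hinge, on end posts near the lid's front edge, axis 42 mm above the lid's face. Closed: x -80, y 0, z 173 mm in the centrifuge's frame. In the lid: 185 mm in front of the hinge axis, 58 mm above it. z axis: the lid's upward normal. Gripped at 20 to 30 N the bar can turn between the pads, so the tool need not tilt
- hinge (a point): Point on the lid's hinge axis at mid-width, at x 105, y 0, z 115 mm in the centrifuge's frame. The axis runs along the centrifuge's y axis
- slide_box: Closed grey microscope-slide box lying flat on the lid behind the handle, 50 mm (its x) by 90 mm (its y) by 32 mm high, 60 to 130 g. Origin: centre of its underside
- tray: Empty shallow steel tray, fixed on the bench: 170 mm (its x) by 140 mm (its y) outside, 20 mm high, walls and floor 4 mm thick, open at the top. Origin: centre of its underside on the bench
- tube_rack: White rack of small tubes, fixed on the bench, 120 x 90 mm and 71 mm high. On the other side of the centrifuge from the tray. Not to be handled. Origin: centre of its underside
- oil_bottle: Small amber bottle, 34 mm across, 70 mm high, near the front left corner of the centrifuge. Leave alone. Origin: centre of its underside
- swab_jar: Glass jar with a steel cap, 72 mm across, 100 mm high. Leave alone. Origin: centre of its underside
- beaker: Empty glass beaker, 60 mm across, 75 mm high. Leave alone. Origin: centre of its underside
There are look-alikes about, which are no part of the job. Several things look just like the tray: the one meant starts nearest to the robot's base.

How it is judged:
On the way, in this order (a step that is already met when the one before it is completed fails the run):
1. the slide box, still held, is lowered to within 20 mm of the tray floor (contact force between the fingers and slide_box above 0.3 N and horizontal distance between slide_box and tray below 0.06 m and z of slide_box in the frame of tray below 0.024 m), for 0.05 s.
2. the slide box lies flat in the tray, released and at rest (contact force between each of the arm, the fingers and slide_box below 0.1 N and horizontal distance between slide_box and tray below 0.06 m and z of slide_box in the frame of tray below 0.008 m and angle between slide_box's own z axis and vertical below 0.1 rad and linear speed of slide_box below 0.02 m/s), for 0.2 s.
3. the lid is raised past its balance point (above 1.03 rad) (value of joint lid above 1.03 rad), for 0.05 s.
At the end, for the whole second after the job is handed in: The gripper's fingers hold the lid still (under 0.05 rad/s) between 0.72 and 0.97 rad open, just below its balance point of 1.00 rad, with nothing else propping it; the slide box lies flat and untouched on the tray's floor, its centre within 60 mm of the tray's centre (value of joint lid between 0.72 and 0.97 rad and velocity of joint lid between -0.05 and 0.05 rad/s and contact force between the fingers and lid above 0.1 N and contact force between slide_box and lid below 0.1 N and horizontal distance between slide_box and tray below 0.06 m and z of slide_box in the frame of tray below 0.008 m and angle between slide_box's own z axis and vertical below 0.1 rad and contact force between the fingers and slide_box below 0.1 N and linear speed of slide_box below 0.02 m/s); the arm keeps its last pose, push and grip.
It fails at once if the bottle, jar or beaker is moved by more than 40 mm (distance of any of oil_bottle, swab_jar, beaker from where it was at the start of the episode above 0.04 m).
It also fails if it takes over 53 s, if anything falls off the work surface, if the arm or the gripper's body presses on something with over 40 N, if the wrist force passes 120 N, or if a joint passes its speed limit or range.

## Working session

There is one attempt and no reset: what is moved stays moved. The work goes in short steps, Python scripts to look and compute and a tool call to move; the robot and the scene stay as the last step left them, time stands still between calls to the robot, and variables do not carry over. Pictures are saved under pics/ and viewed, at most 10 in all, crops included, and the job is handed in when it is done.

Besides the shell and the picture viewer there is one more tool, called after ">>>" as name(argument=value, ...), one argument or row to a line, values as JSON. play_rows: Moves the arm, as the interface text tells. Its arguments: {"type":"object","properties":{"rows":{"type":"array","items":{"type":"array","items":{"type":"array","items":{"type":"number"}}}},"squeeze":{"type":"number"}},"required":["rows"]}

```bash
mkdir -p pics; ls; cat > h.py <<'E'
import numpy as np, cv2
from workcell import env, optics
def load(n,tag):
    p,d=optics.camera(n); cv2.imwrite(f'pics/{tag}_{n}.png',p); np.savez(f'{tag}_{n}.npz',p=p,d=d); return p,d
def rays(n,px):
    c=optics.camera_info(n); K=np.array([[c['fx'],0,c['cx']],[0,c['fy'],c['cy']],[0,0,1.]])
    u=cv2.undistortPoints(np.array(px,float).reshape(-1,1,2),K,np.array(c['dist'],float)).reshape(-1,2)
    T=np.array(c['world_from_camera']); return T[:3,3],np.c_[u[:,0],-u[:,1],-np.ones(len(u))]@T[:3,:3].T
def plane(n,px,z):
    o,r=rays(n,px); return o+r*((z-o[2])/r[:,2])[:,None]
def pts(n,d,px):  # depth points
    px=np.array(px,int).reshape(-1,2); o,r=rays(n,px); return o+r*d[px[:,1],px[:,0]][:,None]
E
python3 - <<'E'
from h import *
for n in('scene','top'):
    load(n,'a'); c=optics.camera_info(n); print(n,c['fx'],c['dist'],np.round(c['world_from_camera'],3).tolist())
s=env.observe(); print(s['t'],s['tcp_pos'],np.round(s['orientation'],3),s['finger_gap'])
E
```

```text
pics
scene 439.2400099486603 [-0.10456315  0.          0.          0.          0.        ] [[-0.798, -0.431, 0.421, 1.063], [0.602, -0.586, 0.542, 0.832], [0.013, 0.686, 0.728, 1.073], [0.0, 0.0, 0.0, 1.0]]
top 513.5407575445007 [-0.09037336  0.          0.          0.          0.        ] [[0.107, 0.968, -0.228, 0.17], [-0.994, 0.105, -0.021, 0.097], [0.004, 0.229, 0.974, 1.754], [0.0, 0.0, 0.0, 1.0]]
0.1 [ 0.22460273 -0.5829236   0.23070839] [[ 0.933  0.36  -0.   ]
 [ 0.36  -0.933  0.001]
 [-0.    -0.001 -1.   ]] 0.08517283923424938
```

View pics/a_top.png

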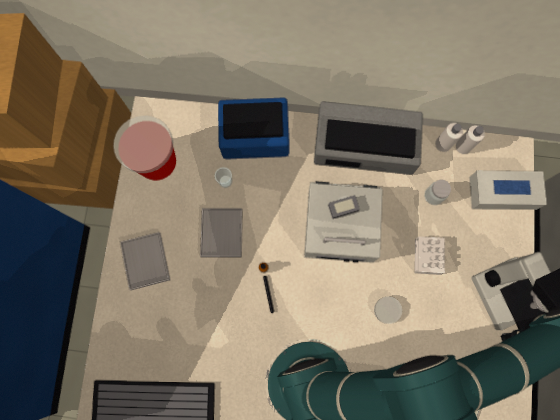

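View pics/a_scene.png

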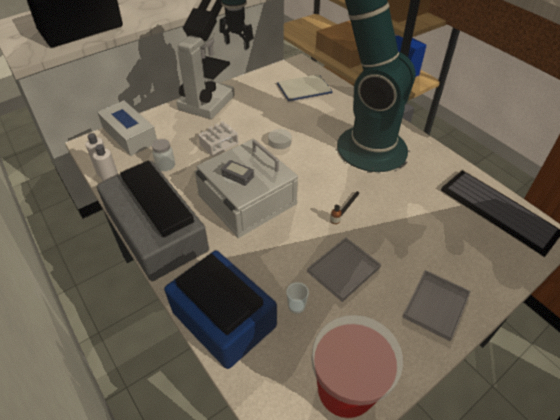

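The top view shows the centrifuge near (343,222), the slide box at (344,206) and the handle bar at (343,240). Two trays are visible, at (221,233) and (145,260). The bottle is at (264,267), the beaker at (223,177), and the jar at about (440,190). In the scene view the box is at (238,172), the handle at (265,155) and the trays at (343,268) and (436,305).

```bash
cat > m.py <<'E'
from h import *
P={};I={}
for n in('scene','top'):
    z=np.load(f'a_{n}.npz'); I[n]=z['p']; d=z['d']; h,w=d.shape
    uu,vv=np.meshgrid(range(w),range(h)); o,r=rays(n,np.c_[uu.ravel(),vv.ravel()]); X=(o+r*d.ravel()[:,None]).reshape(h,w,3); X[d==0]=np.nan; P[n]=X
def rect(n,m): # points in mask -> minAreaRect in xy
    q=P[n][m]; q=q[~np.isnan(q[:,0])]; return np.round(cv2.minAreaRect(q[:,:2].astype(np.float32)*1000)[0],1),np.round(cv2.minAreaRect(q[:,:2].astype(np.float32)*1000)[1:][0],1),round(cv2.minAreaRect(q[:,:2].astype(np.float32)*1000)[2],1),len(q),np.round(np.median(q[:,2])*1000,1)
if __name__=='__main__':
    def px(n,u,v): print(n,(u,v),np.round(P[n][v,u]*1000))
    for u,v in[(221,233),(145,260),(344,206),(318,215),(343,240),(264,267),(223,177),(440,190),(430,250),(388,310)]: px('top',u,v)
    for u,v in[(343,268),(436,305),(238,172),(265,155),(225,190),(336,212),(297,292),(162,152)]: px('scene',u,v)
    for n in P:
        X=P[n]
        c=P['top'][222,325]
        near=(abs(X[...,0]-c[0])<.2)&(abs(X[...,1]-c[1])<.2)
        hz=X[...,2][near]; print(n,np.histogram(hz,bins=np.arange(-.01,.25,.01)))
        print('lid',rect(n,near&(abs(X[...,2]-.131)<.006)))
        print('box',rect(n,near&(abs(X[...,2]-.163)<.006)))
    for n in P: cv2.imwrite(f'pics/crop_{n}.png',cv2.resize(I[n][165:275,290:400] if n=='top' else I[n][130:240,180:320],None,fx=5,fy=5,interpolation=cv2.INTER_CUBIC))
E
python3 m.py
```

```text
top (221, 233) [467. 353.   3.]
top (145, 260) [344. 601.   6.]
top (344, 206) [569. -48. 163.]
top (318, 215) [538.  30. 130.]
top (343, 240) [457. -53. 175.]
top (264, 267) [359. 188.  64.]
top (223, 177) [667. 373.  10.]
top (440, 190) [ 677. -374.   94.]
top (430, 250) [ 473. -356.   69.]
top (388, 310) [ 264. -236.   28.]
scene (343, 268) [464. 347.  -1.]
scene (436, 305) [341. 601.   3.]
scene (238, 172) [575. -32. 163.]
scene (265, 155) [440. -82. 128.]
scene (225, 190) [633. -20. 130.]
scene (336, 212) [365. 197.  47.]
scene (297, 292) [639. 347.  35.]
scene (162, 152) [ 692. -349.   86.]
scene (array([3494, 2408,  224,  177,  224,  239,  211,  243,  202,  202,  218,
        251,  308, 1556, 1725,  100,   98,  332,  110,   10,    0,    0,
          0,    0,    0]), array([-0.01,  0.  ,  0.01,  0.02,  0.03,  0.04,  0.05,  0.06,  0.07,
        0.08,  0.09,  0.1 ,  0.11,  0.12,  0.13,  0.14,  0.15,  0.16,
        0.17,  0.18,  0.19,  0.2 ,  0.21,  0.22,  0.23,  0.24]))
lid (array([536.1, -55. ]), array([235.8, 245.4]), 1.3, 3075, np.float64(130.3))
box (array([533.2, -51.9]), array([150.9, 129. ]), 3.5, 369, np.float64(162.5))
top (array([4121, 2921,   67,   22,   32,   65,   42,   72,   68,   71,   32,
         80,  118, 2494, 1935,   41,  139,  325,  122,   29,    0,    0,
          0,    0,    0]), array([-0.01,  0.  ,  0.01,  0.02,  0.03,  0.04,  0.05,  0.06,  0.07,
        0.08,  0.09,  0.1 ,  0.11,  0.12,  0.13,  0.14,  0.15,  0.16,
        0.17,  0.18,  0.19,  0.2 ,  0.21,  0.22,  0.23,  0.24]))
lid (array([535.5, -56.1]), array([239.6, 237.4]), 1.8, 3789, np.float64(129.9))
box (array([528.2, -56. ]), array([154.1, 119.6]), 1.5, 399, np.float64(162.1))
```

View pics/crop_top.png

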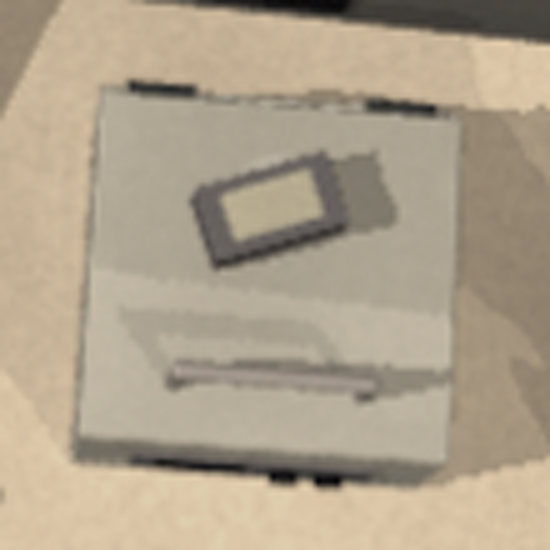

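View pics/crop_scene.png

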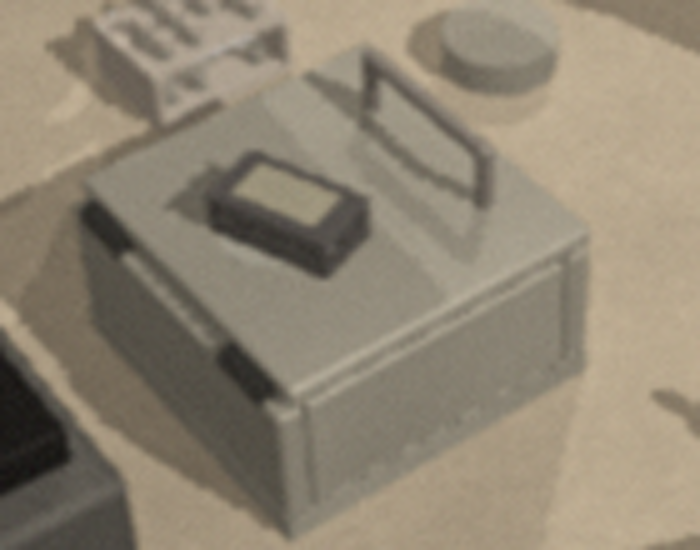

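The crops show the box's top face with corners at about (195,190), (325,153), (345,222) and (218,265) in the top crop, so it is rotated on the lid. The handle bar runs from (175,370) to (375,385).

```bash
cat > m2.py <<'E'
from m import *
for n in P:
    X=P[n]; x,y,z=X[...,0],X[...,1],X[...,2]
    print(n,'box',rect(n,(x>.51)&(x<.65)&(abs(y+.045)<.08)&(z>.155)&(z<.172)))
    m=(x>.42)&(x<.49)&(abs(y+.05)<.09)&(z>.165)&(z<.19); q=X[m]*1000
    vx,vy,cx,cy=cv2.fitLine(q[:,:2].astype(np.float32),2,0,.01,.01).ravel()
    t=(q[:,:2]-[cx,cy])@[vx,vy]; mid=(t.max()+t.min())/2
    print('handle',len(q),np.round([cx+vx*mid,cy+vy*mid,np.ptp(t)],1),'ang',np.degrees(np.arctan2(vy,vx)),'z',np.percentile(q[:,2],[10,50,90]))
    for c in[(.467,.353),(.344,.601)]:
        near=(abs(x-c[0])<.13)&(abs(y-c[1])<.12)
        g=I[n].astype(int); sat=cv2.cvtColor(I[n],cv2.COLOR_BGR2HSV)[...,1]
        grey=((g[...,2]-g[...,0])<22)&near
        k=cv2.morphologyEx(grey.astype(np.uint8),cv2.MORPH_OPEN,np.ones((3,3)))
        cs,_=cv2.findContours(k,0,2); cc=max(cs,key=cv2.contourArea)
        ctr=plane(n,cc.reshape(-1,2),.02)[:,:2]*1000
        fl=X[near&(k>0)&(abs(x-c[0])<.04)&(abs(y-c[1])<.04)]
        r=cv2.minAreaRect(ctr.astype(np.float32)); print('tray',np.round(r[0],1),np.round(r[1],1),round(r[2],1),'floor z',np.median(fl[:,2]*1000))
        print('  rim depth',rect(n,near&(z>.012)&(z<.03)))
c=plane('top',[[290+a/5,165+b/5] for a,b in[(195,190),(325,153),(345,222),(218,265)]],.163)*1000
print('boxtop',np.round(c),c.mean(0))
c=plane('scene',[[180+a/5,130+b/5] for a,b in[(210,198),(258,153),(368,203),(325,245)]],.163)*1000
print('boxscene',np.round(c),c.mean(0))
E
python3 m2.py
```

```text
scene box (array([571.2, -46.6]), array([55.9, 92.4]), 22.2, 369, np.float64(162.3))
handle 130 [459.9 -57.6 130.4] ang -88.252716 z [170.72613804 176.81449024 179.64944841]
tray [472.1 355.9] [180.5 146.9] 6.2 floor z 2.993452179764322
  rim depth (array([468.2, 352.2]), array([174.4, 142.8]), 6.6, 413, np.float64(17.8))
tray [346.6 604.3] [182.2 140.2] 21.0 floor z 3.6666989346259005
  rim depth (array([340.7, 600.9]), array([175.4, 141.8]), 20.7, 423, np.float64(18.3))
top box (array([569.5, -49. ]), array([51.4, 89.6]), 22.6, 425, np.float64(161.9))
handle 155 [456.3 -58.2 128.4] ang -88.32045 z [170.86646683 176.33064094 181.42935108]
tray [466.9 351. ] [164.3 140.4] 6.3 floor z 3.15350424637284
  rim depth (array([476.2, 348.3]), array([203.2, 204.3]), 18.0, 276, np.float64(18.0))
tray [341.3 598.1] [171.  141.1] 20.8 floor z 3.334815089773735
  rim depth (array([339.4, 611.4]), array([221.2, 192.6]), 8.7, 301, np.float64(18.0))
boxtop [[574.   0. 163.]
 [607. -81. 163.]
 [563. -97. 163.]
 [526. -19. 163.]] [567.51210246 -49.12642401 163.        ]
boxscene [[609. -70. 163.]
 [563. -88. 163.]
 [533.  -9. 163.]
 [575.   6. 163.]] [569.94648897 -40.36056418 163.        ]
```

```bash
cat > go.py <<'E'
import sys; from h import *
from scipy.spatial.transform import Rotation as R
def go(x,y,z,yaw):  # mm, yaw deg of tool y axis, tool down
    s=env.observe(); O=np.array(s['orientation']); p=np.array(s['tcp_pos'])*1000
    a=np.radians(yaw); Y=np.array([np.cos(a),np.sin(a),0]); Z=np.array([0,0,-1.]); T=np.c_[np.cross(Y,Z),Y,Z]
    print('t',s['t'],'p',p.round(1),'gap',round(s['finger_gap']*1000,1),'F',np.round(s['wrist_force'],1),'grip',s['grip_force'])
    print('turn',R.from_matrix(O.T@T).as_rotvec().round(3),'shift',(O.T@(np.array([x,y,z])-p)).round(1))
if len(sys.argv)>4: go(*map(float,sys.argv[1:5]))
E
python3 go.py 570 -48 240 22.3
```

```text
t 0.1 p [ 224.6 -582.9  230.7] gap 85.2 F [1.4 0.6 0.6] grip 0.0
turn [-1.000e-03 -1.000e-03 -1.592e+00] shift [ 514.6 -375.    -8.9]
```

Careful with the scale: shifts go in shares of 600 mm and turns go in shares of 2 rad. That gives: 515 mm / 600 = 0.8583, -375 mm / 600 = -0.625, -1.592 rad / 2 = -0.796.

>>> play_rows(
  rows=[
    [[0, 0, -0.09, 0.0833, -0.06, -0.0133, 1], [0, 0, -0.18, 0.17, -0.1233, -0.0133, 1], [0, 0, -0.265, 0.255, -0.1867, -0.0133, 1], [0, 0, -0.355, 0.3433, -0.25, -0.0133, 1], [0, 0, -0.44, 0.4283, -0.3117, -0.0133, 1], [0, 0, -0.53, 0.5133, -0.375, -0.0133, 1], [0, 0, -0.62, 0.6, -0.4367, -0.0133, 1], [0, 0, -0.71, 0.685, -0.5, -0.0133, 1], [0, 0, -0.796, 0.7717, -0.5617, -0.0133, 1], [0, 0, -0.796, 0.8583, -0.625, -0.0133, 1]],
  ],
  squeeze=30,
)

```text
t: 1.35
tcp_pos: [0.5641, -0.0575, 0.2392]
orientation: [[-0.381, 0.924, -0.0], [0.924, 0.381, 0.0], [0.0, -0.0, -1.0]]
wrist_force: [0.4, -1.9, 0.3]
finger_gap: 0.0854
grip_force: 0.0
```

```bash
python3 go.py 570 -48 134 22.3
```

```text
t 1.35 p [564.1 -57.5 239.2] gap 85.4 F [ 0.4 -1.9  0.3] grip 0.0
turn [-0.    -0.     0.002] shift [  6.5   9.  105.2]
```

In the tool's units: 60 mm / 600 = 0.1, 45 mm / 600 = 0.075.

>>> play_rows(
  rows=[
    [[0, 0, 0, 0, 0, 0, 1], [0, 0, 0, 0, 0, 0.0333, 1], [0, 0, 0, 0, 0, 0.075, 1], [0, 0, 0, 0, 0, 0.1, 1], [0, 0, 0, 0, 0, 0.1, 1], [0, 0, 0, 0, 0, 0.1, 1]],
  ],
)

```text
t: 2.1
tcp_pos: [0.5638, -0.0591, 0.18]
orientation: [[-0.379, 0.925, 0.001], [0.925, 0.379, -0.0], [-0.0, 0.001, -1.0]]
wrist_force: [0.2, -0.3, 0.3]
finger_gap: 0.0855
grip_force: 0.0
```

```bash
python3 go.py 570 -48 134 22.3
```

```text
t 2.1 p [563.8 -59.1 180. ] gap 85.5 F [ 0.2 -0.3  0.3] grip 0.0
turn [ 0.001  0.    -0.   ] shift [ 7.9  9.9 46.1]
```

>>> play_rows(
  rows=[
    [[0, 0, 0, 0.0133, 0.0167, 0, 1], [0, 0, 0, 0.0133, 0.0167, 0.025, 1], [0, 0, 0, 0.0133, 0.0167, 0.0583, 1], [0, 0, 0, 0.0133, 0.0167, 0.0733, 1], [0, 0, 0, 0.0133, 0.0167, 0.0733, 1], [0, 0, 0, 0.0133, 0.0167, 0.0733, 0.45], [0, 0, 0, 0.0133, 0.0167, 0.0733, 0.45], [0, 0, 0, 0.0133, 0.0167, 0.0733, 0.3], [0, 0, 0, 0.0133, 0.0167, 0.0733, 0.3], [0, 0, 0, 0.0133, 0.0167, 0.0733, 0.3]],
  ],
  squeeze=30,
)

```text
t: 3.35
tcp_pos: [0.5699, -0.0478, 0.1358]
orientation: [[-0.379, 0.925, 0.001], [0.925, 0.379, -0.0], [-0.0, 0.001, -1.0]]
wrist_force: [-2.4, -0.3, 5.3]
finger_gap: 0.0499
grip_force: 30.7
```

In the tool's units: -100 mm / 600 = -0.1667, -80 mm / 600 = -0.1333.

>>> play_rows(
  rows=[
    [[0, 0, 0, 0, 0, -0.025, 0.3], [0, 0, 0, 0, 0, -0.075, 0.3], [0, 0, 0, 0, 0, -0.1333, 0.3], [0, 0, 0, 0, 0, -0.1667, 0.3], [0, 0, 0, 0, 0, -0.1667, 0.3], [0, 0, 0, 0, 0, -0.1667, 0.3]],
  ],
)

```text
t: 4.1
tcp_pos: [0.5693, -0.0479, 0.2348]
orientation: [[-0.379, 0.925, -0.001], [0.925, 0.379, 0.0], [0.0, -0.001, -1.0]]
wrist_force: [-0.2, 0.1, -1.3]
finger_gap: 0.0493
grip_force: 31.7
```

```bash
python3 go.py 467.5 352 230 6.4; python3 -c "
from h import *
load('scene','b')"
```

```text
t 4.1 p [569.3 -47.9 234.8] gap 49.3 F [-0.2  0.1 -1.3] grip 31.679738983511925
turn [-0.001 -0.     0.277] shift [408.6  57.5   4.9]
```

View pics/b_scene.png

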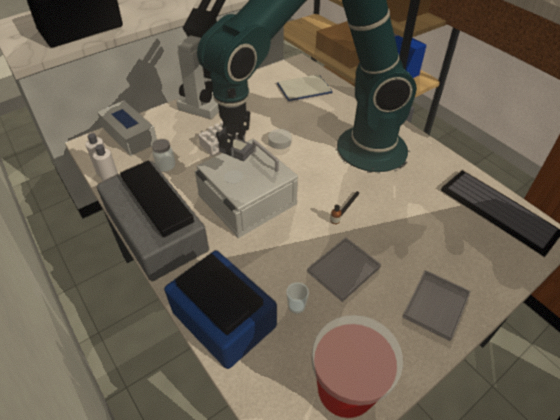

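The box is held under the gripper at about (240,150) and is clear of the lid, and the scene is otherwise unchanged. Next I carry it to the tray.

In the tool's units: 409 mm / 600 = 0.6817, 390 mm / 600 = 0.65, 0.277 rad / 2 = 0.1385.

>>> play_rows(
  rows=[
    [[0, 0, 0.015, 0.075, 0.01, 0, 0.3], [0, 0, 0.035, 0.1583, 0.0217, 0, 0.3], [0, 0, 0.05, 0.2417, 0.0333, 0, 0.3], [0, 0, 0.07, 0.325, 0.045, 0, 0.3], [0, 0, 0.085, 0.4083, 0.0567, 0, 0.3], [0, 0, 0.1, 0.4917, 0.0683, 0, 0.3], [0, 0, 0.12, 0.575, 0.08, 0, 0.3], [0, 0, 0.1385, 0.65, 0.0917, 0, 0.3], [0, 0, 0.1385, 0.6817, 0.095, 0, 0.3], [0, 0, 0.1385, 0.6817, 0.095, 0, 0.3]],
  ],
)

```text
t: 5.4
tcp_pos: [0.4665, 0.3531, 0.2345]
orientation: [[-0.114, 0.993, -0.001], [0.993, 0.114, -0.0], [-0.0, -0.001, -1.0]]
wrist_force: [0.5, -1.1, -0.7]
finger_gap: 0.0495
grip_force: 31.7
```

```bash
python3 go.py 467.5 352 9 6.4
```

```text
t 5.4 p [466.5 353.1 234.5] gap 49.5 F [ 0.5 -1.1 -0.7] grip 31.714418157935143
turn [-0.001  0.     0.003] shift [ -1.2   1.2 225.5]
```

>>> play_rows(
  rows=[
    [[0, 0, 0, 0, 0, 0.05, 0.3], [0, 0, 0, 0, 0, 0.125, 0.3], [0, 0, 0, 0, 0, 0.2, 0.3], [0, 0, 0, 0, 0, 0.2667, 0.3], [0, 0, 0, 0, 0, 0.3167, 0.3], [0, 0, 0, 0, 0, 0.35, 0.3], [0, 0, 0, 0, 0, 0.3633, 0.3], [0, 0, 0, 0, 0, 0.3667, 0.3], [0, 0, 0, 0, 0, 0.37, 0.3], [0, 0, 0, 0, 0, 0.37, 0.3]],
  ],
)

```text
t: 6.65
tcp_pos: [0.4675, 0.3524, 0.0138]
orientation: [[-0.112, 0.994, 0.001], [0.994, 0.112, 0.0], [0.0, 0.001, -1.0]]
wrist_force: [-0.0, 1.1, -1.2]
finger_gap: 0.0497
grip_force: 31.7
```

In the tool's units: 4 mm / 600 = 0.0067, 2 mm / 600 = 0.0033.

>>> play_rows(
  rows=[
    [[0, 0, 0, 0, 0, 0.0033, 0.3], [0, 0, 0, 0, 0, 0.0067, 0.3], [0, 0, 0, 0, 0, 0.0067, 0.3], [0, 0, 0, 0, 0, 0.0067, 0.3]],
  ],
)

```text
t: 7.15
tcp_pos: [0.4672, 0.3523, 0.0093]
orientation: [[-0.112, 0.994, -0.0], [0.994, 0.112, 0.0], [0.0, -0.0, -1.0]]
wrist_force: [0.4, -0.6, -1.0]
finger_gap: 0.0494
grip_force: 31.8
```

In the tool's units: 2 mm / 600 = 0.0033, 1 mm / 600 = 0.0017.

>>> play_rows(
  rows=[
    [[0, 0, 0, 0, 0, 0.0017, 0.3], [0, 0, 0, 0, 0, 0.0033, 0.3], [0, 0, 0, 0, 0, 0.0033, 0.3]],
  ],
)

```text
t: 7.52
tcp_pos: [0.4674, 0.3525, 0.0087]
orientation: [[-0.112, 0.994, 0.001], [0.994, 0.112, -0.0], [-0.0, 0.001, -1.0]]
wrist_force: [-8.6, -7.1, 28.0]
finger_gap: 0.0493
grip_force: 35.0
```

In the tool's units: -250 mm / 600 = -0.4167, -210 mm / 600 = -0.35.

>>> play_rows(
  rows=[
    [[0, 0, 0, 0, 0, -0.0017, 0.3], [0, 0, 0, 0, 0, -0.0017, 0.7], [0, 0, 0, 0, 0, -0.0017, 1], [0, 0, 0, 0, 0, -0.0017, 1], [0, 0, 0, 0, 0, -0.0333, 1], [0, 0, 0, 0, 0, -0.1, 1], [0, 0, 0, 0, 0, -0.1833, 1], [0, 0, 0, 0, 0, -0.2667, 1], [0, 0, 0, 0, 0, -0.35, 1], [0, 0, 0, 0, 0, -0.4167, 1]],
  ],
)

```text
t: 8.78
tcp_pos: [0.467, 0.3525, 0.2608]
orientation: [[-0.112, 0.994, 0.002], [0.994, 0.112, 0.001], [0.001, 0.002, -1.0]]
wrist_force: [-0.6, -0.1, 0.1]
finger_gap: 0.0855
grip_force: 0.0
```

```bash
python3 go.py 459 -57 260 1.8; python3 - <<'E'
from h import *
p,d=load('scene','c'); load('top','c')
for n in('scene','top'):
    z=np.load(f'c_{n}.npz');d=z['d'];h,w=d.shape
    uu,vv=np.meshgrid(range(w),range(h)); o,r=rays(n,np.c_[uu.ravel(),vv.ravel()]); X=o+r*d.ravel()[:,None]
    m=(abs(X[:,0]-.467)<.075)&(abs(X[:,1]-.352)<.06)&(X[:,2]>.028)&(X[:,2]<.05)
    q=X[m]*1000; print(n,len(q),cv2.minAreaRect(q[:,:2].astype(np.float32)),np.percentile(q[:,2],[10,50,90])) if m.sum()>5 else 0
E
```

```text
t 8.775 p [467.  352.5 260.8] gap 85.5 F [-0.6 -0.1  0.1] grip 0.0
turn [ 0.002 -0.001  0.081] shift [-4.06e+02 -5.39e+01  3.00e-01]
scene 476 ((468.5284423828125, 353.54852294921875), (52.22077560424805, 92.32079315185547), 7.7453837394714355) [31.77123636 35.12215657 38.13617067]
```

View pics/c_scene.png

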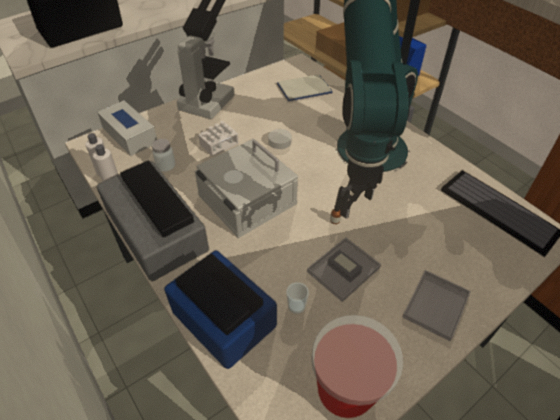

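The box lies flat in the tray at (343,263), with its centre about (468,353) mm and its top at 35 mm. The lid is clear. Next I move over the handle.

In the tool's units: -406 mm / 600 = -0.6767, -390 mm / 600 = -0.65, 0.081 rad / 2 = 0.0405.

>>> play_rows(
  rows=[
    [[0, 0, 0.005, -0.075, -0.01, 0, 1], [0, 0, 0.01, -0.1583, -0.02, 0, 1], [0, 0, 0.015, -0.2417, -0.0317, 0, 1], [0, 0, 0.02, -0.325, -0.0433, 0, 1], [0, 0, 0.025, -0.4083, -0.0533, 0, 1], [0, 0, 0.03, -0.4917, -0.065, 0, 1], [0, 0, 0.035, -0.575, -0.0767, 0, 1], [0, 0, 0.0405, -0.65, -0.0867, 0, 1], [0, 0, 0.0405, -0.6767, -0.09, 0, 1], [0, 0, 0.0405, -0.6767, -0.09, 0, 1]],
  ],
)

```text
t: 10.12
tcp_pos: [0.4588, -0.0574, 0.2575]
orientation: [[-0.03, 1.0, 0.0], [1.0, 0.03, 0.0], [0.0, 0.0, -1.0]]
wrist_force: [0.6, 0.9, 0.4]
finger_gap: 0.0857
grip_force: 0.0
```

```bash
python3 go.py 458.5 -57.5 154 1.8
```

```text
t 10.125 p [458.8 -57.4 257.5] gap 85.7 F [0.6 0.9 0.4] grip 0.0
turn [ 0.    -0.    -0.001] shift [-1.000e-01 -3.000e-01  1.035e+02]
```

>>> play_rows(
  rows=[
    [[0, 0, 0, 0, 0, 0.0333, 1], [0, 0, 0, 0, 0, 0.0917, 1], [0, 0, 0, 0, 0, 0.1417, 1], [0, 0, 0, 0, 0, 0.1717, 1], [0, 0, 0, 0, 0, 0.1717, 0.5], [0, 0, 0, 0, 0, 0.1717, 0.35], [0, 0, 0, 0, 0, 0.1717, 0.25], [0, 0, 0, 0, 0, 0.1717, 0.2]],
  ],
  squeeze=25,
)

```text
t: 11.12
tcp_pos: [0.4592, -0.0572, 0.1548]
orientation: [[-0.031, 1.0, 0.001], [1.0, 0.031, -0.0], [-0.0, 0.001, -1.0]]
wrist_force: [-0.4, -0.5, -0.2]
finger_gap: 0.0171
grip_force: 0.0
```

>>> play_rows(
  rows=[
    [[0, 0, 0, 0, 0, 0, 0.1], [0, 0, 0, 0, 0, 0, 0.05], [0, 0, 0, 0, 0, 0, 0], [0, 0, 0, 0, 0, 0, 0]],
  ],
  squeeze=25,
)

```text
t: 11.62
tcp_pos: [0.4574, -0.0573, 0.1542]
orientation: [[-0.031, 1.0, -0.003], [1.0, 0.031, -0.0], [-0.0, -0.003, -1.0]]
wrist_force: [-13.8, -0.0, 10.5]
finger_gap: 0.0112
grip_force: 26.5
```

```bash
python3 - <<'E'
from h import *
s=env.observe(); print(np.round(s['tcp_pos'],4),s['wrist_force'],s['finger_gap'])
for t in[.1,.2,.3,.4,.5,.6,.7,.8,.85,.9,1,1.08,1.12]:
    c,n=np.cos(t),np.sin(t); print(t,np.round([-185*c+58*n+185,185*n+58*c-58],1))
E
```

```text
[ 0.4574 -0.0573  0.1542] [-1.38120095e+01 -1.07795053e-02  1.05278169e+01] 0.0111672579120388
0.1 [ 6.7 18.2]
0.2 [15.2 35.6]
0.3 [25.4 52.1]
0.4 [37.2 67.5]
0.5 [50.5 81.6]
0.6 [65.1 94.3]
0.7 [ 80.9 105.5]
0.8 [ 97.7 115.1]
0.85 [106.5 119.3]
0.9 [115.4 123. ]
1 [133.8 129. ]
1.08 [149.  132.5]
1.12 [156.6 133.8]
```

In the tool's units: -52 mm / 600 = -0.0867, -44 mm / 600 = -0.0733.

>>> play_rows(
  rows=[
    [[0, 0, 0, 0, -0.0017, -0.0033, 0], [0, 0, 0, 0, 0.0017, -0.015, 0], [0, 0, 0, 0, 0.0083, -0.03, 0], [0, 0, 0, 0, 0.015, -0.045, 0], [0, 0, 0, 0, 0.0233, -0.06, 0], [0, 0, 0, 0, 0.0317, -0.0733, 0], [0, 0, 0, 0, 0.04, -0.0867, 0], [0, 0, 0, 0, 0.04, -0.0867, 0]],
  ],
  squeeze=25,
)

```text
t: 12.62
tcp_pos: [0.4818, -0.0565, 0.2068]
orientation: [[-0.031, 1.0, -0.003], [1.0, 0.031, -0.0], [-0.0, -0.003, -1.0]]
wrist_force: [-16.8, -0.4, 7.1]
finger_gap: 0.011
grip_force: 25.9
```

In the tool's units: 54 mm / 600 = 0.09, -53 mm / 600 = -0.0883.

>>> play_rows(
  rows=[
    [[0, 0, 0, 0, 0.0067, -0.0133, 0], [0, 0, 0, 0, 0.0167, -0.025, 0], [0, 0, 0, 0, 0.0283, -0.0367, 0], [0, 0, 0, 0, 0.04, -0.0483, 0], [0, 0, 0, 0, 0.0517, -0.06, 0], [0, 0, 0, 0, 0.0633, -0.07, 0], [0, 0, 0, 0, 0.0767, -0.08, 0], [0, 0, 0, 0, 0.09, -0.0883, 0], [0, 0, 0, 0, 0.09, -0.0883, 0]],
  ],
)

```text
t: 13.75
tcp_pos: [0.5378, -0.0549, 0.2609]
orientation: [[-0.031, 1.0, 0.001], [1.0, 0.031, -0.0], [-0.0, 0.001, -1.0]]
wrist_force: [-9.2, -0.7, 11.0]
finger_gap: 0.011
grip_force: 27.1
```

In the tool's units: 72 mm / 600 = 0.12, 68 mm / 600 = 0.1133.

>>> play_rows(
  rows=[
    [[0, 0, 0, 0, 0.0133, -0.0083, 0], [0, 0, 0, 0, 0.0267, -0.015, 0], [0, 0, 0, 0, 0.0417, -0.0217, 0], [0, 0, 0, 0, 0.0567, -0.0283, 0], [0, 0, 0, 0, 0.0717, -0.0333, 0], [0, 0, 0, 0, 0.0867, -0.0383, 0], [0, 0, 0, 0, 0.1, -0.0417, 0], [0, 0, 0, 0, 0.1133, -0.0433, 0], [0, 0, 0, 0, 0.12, -0.045, 0], [0, 0, 0, 0, 0.12, -0.045, 0]],
  ],
)

```text
t: 15.0
tcp_pos: [0.6097, -0.0526, 0.2868]
orientation: [[-0.031, 1.0, 0.001], [1.0, 0.031, -0.0], [-0.0, 0.001, -1.0]]
wrist_force: [-1.4, -1.6, 6.9]
finger_gap: 0.0106
grip_force: 27.8
```

```bash
python3 - <<'E'
from h import *
p,d=load('scene','d'); cv2.imwrite('pics/d_crop.png',cv2.resize(p[80:300,150:400],None,fx=2.7,fy=2.7))
E
```

```text
(no output)
```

View pics/d_crop.png

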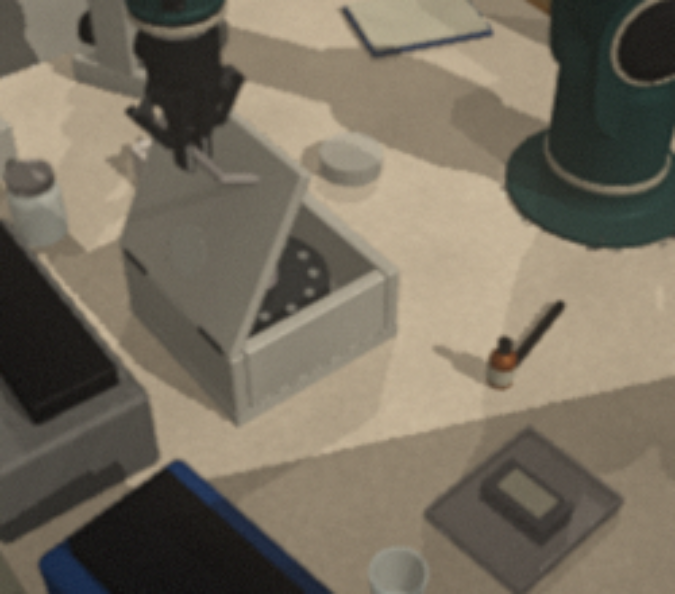

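The lid is open past its balance point, with the bar gripped at crop position (200,160). The box is still flat in the tray. Now I ease the lid back.

In the tool's units: -44 mm / 600 = -0.0733, -41 mm / 600 = -0.0683.

>>> play_rows(
  rows=[
    [[0, 0, 0, 0, -0.01, 0.0017, 0], [0, 0, 0, 0, -0.02, 0.0033, 0], [0, 0, 0, 0, -0.03, 0.005, 0], [0, 0, 0, 0, -0.04, 0.0083, 0], [0, 0, 0, 0, -0.05, 0.0117, 0], [0, 0, 0, 0, -0.06, 0.015, 0], [0, 0, 0, 0, -0.0683, 0.0183, 0], [0, 0, 0, 0, -0.0733, 0.02, 0], [0, 0, 0, 0, -0.0733, 0.02, 0], [0, 0, 0, 0, -0.0733, 0.02, 0]],
  ],
)

```text
t: 16.3
tcp_pos: [0.565, -0.054, 0.2742]
orientation: [[-0.031, 1.0, -0.0], [1.0, 0.031, 0.0], [0.0, -0.0, -1.0]]
wrist_force: [0.0, -1.3, -0.8]
finger_gap: 0.0109
grip_force: 26.8
```

```bash
python3 - <<'E'
from h import *
for n in('scene','top'):
    p,d=load(n,'e');h,w=d.shape
    uu,vv=np.meshgrid(range(w),range(h)); o,r=rays(n,np.c_[uu.ravel(),vv.ravel()]); X=o+r*d.ravel()[:,None]
    m=(abs(X[:,1]+.05)<.1)&(X[:,0]>.53)&(X[:,0]<.63)&(X[:,2]>.14)&(X[:,2]<.22)
    q=X[m]
    for _ in range(6):
        c=np.median(q,0) if _==0 else q.mean(0); nrm=np.linalg.svd(q-c,full_matrices=False)[2][2]
        e=abs((q-c)@nrm); q=q[e<max(.004,np.percentile(e,85) if _<4 else 0)]
    nrm*=np.sign(nrm[2]); print(n,len(q),nrm.round(3),'lid',np.arctan2(np.hypot(*nrm[:2]),nrm[2]))
s=env.observe(); print(s['t'],s['tcp_pos'],s['dq'].round(4) if hasattr(s['dq'],'round') else s['dq'])
E
```

```text
scene 1327 [0.754 0.016 0.656] lid 0.8550901511388592
top 290 [0.75  0.017 0.661] lid 0.8486312315427083
16.4 [ 0.56501629 -0.05394062  0.2742404 ] [-0.0006  0.0017 -0.0005  0.0007 -0.0017 -0.0015  0.0002]
```

```bash
python3 -c "
from workcell import env
print(env.job_done())"
```

```text
the job is handed in; nothing more can be done
None
```

The slide box is flat and released in the near tray; the lid went to about 1.09 rad and is now held still by its handle at about 0.855 rad (8° short of balance). I handed the job in at about 16.4 s; no verdict was shown.

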